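Lift the hot lid off the bearing heater with the lid lifter

ROBOT

A 7-joint arm with a two-finger parallel gripper is mounted at the origin on the work surface. World frame = base frame: x ahead of the robot, y to its left, z up, the work surface at z = 0. Lengths are in mm, angles in rad, forces in N, time in s.
With the tool pointing down it reaches from about 400 to 875 mm from the base axis. Payload 4.4 kg.
Tool frame: the origin (TCP) lies at the very end of the fingers, on their centre line; the grasp point (between the pads) lies 19 mm behind it; z points along the fingers, y is the line along which they close (so a half turn about z gives the same grasp; the last joint's range is limited). The gripper opens to 85 mm and grips with 20 to 120 N. Pads are 22 mm wide; open, the fingers measure 114 mm over their backs; the gripper's body (76 mm by 85 mm) begins 54 mm behind the grasp point. The pads swing forward as they close: fully open they stand 13 mm farther back than shut.
Start: joints at [-1.213, 0.628, 0.038, 1.517, -0.027, 0.996, -0.02], TCP at [267.276, 592.521, 231.313] pointing down, gripper open.
Joint ranges: [-3.06, 3.06], [-0.37, 2.12], [-1.25, 1.32], [0.18, 2.47], [-1.1, 4.24], [0.23, 1.98], [-2.94, 2.94]. Speed limits (rad/s): [2.57, 2.57, 3.14, 3.14, 3.14, 3.14, 3.14].

INTERFACE

Orientations are given as [roll, pitch, yaw] about the fixed x, y, z axes, in that order (R = Rz(yaw) Ry(pitch) Rx(roll)).
In Python, from cell import monitor, viewer, workorder gives the robot as it stands.
- The arm moves only by the tool arm_command, never from a script. Its argument "series" is one flat list of numbers, 5 for each row, row after row: the opening in per cent of the stroke, from 0 (shut) to 100 (fully open), then the shift along the tool's x, y, z in cm, then the turn about the tool's z in degrees. In form: [claw, x, y, z, roll, claw, x, y, z, roll, ...]. A call has exactly 5 rows; each row is the pose to reach, as a shift and turn from the pose commanded when the call began, along the tool's axes at that moment; what a row does not reach only later rows make up. A row lasts 1/12 s, in which the tool goes at most 41.7 mm and 7.16 degrees, less where a joint would pass 70% of its speed; a pose out of reach is approached as far as the arm can. A call with a gripper value outside its range is refused whole. The fingers move at their own pace and stop on an object; the grip force is fixed at half the most. Time passes only in rows, so rows that repeat a pose let the fingers close, or fill a call up. It gives the time, the measured TCP pose, the force, the opening and the grip force at its end, in the units of the state.
- monitor.read_state(): the state, without advancing time (a new reading comes with each control period).
- viewer.get_image(name): name is "scene" or "side" or "wrist"; returns (picture, depth): 384x512x3 uint8, red, green, blue; 384x512 float32, mm along the optical axis (not along the pixel's ray), 0 where there is no reading.
- viewer.camera_model(name): a dict with "mtx" (3x3 intrinsics, pixels), "R" (3x3) and "t" (3): a world point X has camera coordinates R X + t. Camera axes: x right, y down, z forward; pixel columns grow to the right and rows downward; lengths in mm; the calibration is good to about 2 mm. A picture is of the moment at which its call begins: read the wrist's pose just before it. camera_model takes no time and is no camera call; for the wrist camera it gives the pose at the moment of the call.
- workorder.finish_job(): hands the job in; it is judged then, once.
The state is a dict: "clock": time; "qpos": joint angles; "qd": joint speeds; "tau": joint torques, N m; "eef_pos": TCP position; "tool_rot": TCP orientation; "force": force on the tool from outside, world axes, zero at the start; "torque": the same for the moment, N m; "width": finger opening in mm; "gripper_force": force on a finger pad.
Only numpy, scipy, OpenCV 4.12 (cv2) and the standard library are available. Lean on these libraries where they do the work, as an engineer would, in place of code of your own. Each camera call takes 0.05 s, during which the arm holds its last target. There are 200 camera calls.

TASK

The lid of the bearing heater is hot and has to come off. Take the two-pronged lid lifter from its rack, hook it under the middle of the lid's loop, lift the lid off, carry it level (no touching it with the gripper or arm, no tipping, no dropping) and set it down flat and centred on the star-shaped rest. Then unhook the lifter and hang it back in the rack by its handle, leaving the spray can, the spanner and the carton alone.

Things in the scene. Friction and masses are not known exactly. Their poses are not given: they have to be found in the camera images.
- lifter_grip (a point): Lid lifter (loose, about 0.25 kg): centre of its level wooden handle, 180 long (x), 24 wide (y), 28 high (z) mm, gripped from above across the 24 mm at its middle. x along the handle the way the prongs point, z up. At x = -45 a steel shaft (radius 5) drops to a cross bar at z = -74, which carries two prongs
- lifter_hook (a point): Midway between the prongs' low parts, 90 mm below the middle of the handle; axes of lifter_grip. Prongs: radius 4 mm, at y = +16 and -16; centre lines (x, z) from the cross bar (-45, 16) down to (-12, 0), level to (6, 0), up to the tips (24, 16). The lid's loop bar is to lie across their low parts: its centre is then 9 mm above this point
- rack: Fixed grey lifter rack, origin at its underside's centre, z up. Foot 200 x 100 x 12 mm; uprights 12 mm thick at x = +68 and -68, 56 mm wide, 115 mm high, each with two cheeks on top flaring from 29 mm apart at z = 115 to 54 mm at z = 146. The lifter's handle lies along x on the uprights between the cheeks; open at both sides (y)
- rack_seat (a point): Where the centre of the hung lifter's handle belongs: midway between the uprights, 129 mm above the rack's origin; rack's axes
- heater: Fixed bearing heater: round aluminium pot, outer diameter 190 mm, 85 mm high, wall 12 mm, open at the top, with a black control box (50 x 110 x 55 mm) on its -x side. Origin at the centre of its underside on the bench, z up
- lid: Heater's steel lid (loose, about 0.45 kg, hot): disc 184 mm in diameter, 6 thick, on a locating step 148 mm in diameter, 8 deep. Origin at the centre of the step's underside, disc at z = 8 to 14; z up, y along the loop's bar. On the heater the origin is 77 mm above the heater's origin, the step hanging loosely inside the wall; lying on the rest it is 30 mm above the bench
- lid_loop (a point): Middle of the bar of the lid's loop: steel, 10 mm in diameter, along the lid's y, 50 mm above the disc's top, 64 mm above the lid's origin, on two legs at y = +42 and -42; 45 mm of height and 74 mm of width are free below it. Lid's axes. On the prongs the lid can swing about the bar and hangs level by itself
- rest: Fixed star-shaped steel rest, six arms, 190 mm across, 30 mm high, flat on top; origin at the centre of its underside on the bench
- spray: Bystander: aluminium can 56 mm in diameter, 130 mm high, standing; origin at the centre of its underside
- spanner: Bystander: spanner 200 mm long, lying flat; origin on its underside near its middle
- carton: Bystander: cardboard carton 90 x 120 x 70 mm; origin at the centre of its underside
Mind the look-alikes: they are no part of the job. Of the things that look like the part that bears lifter_grip, the larger one is meant. There is more than one size of the rest; the job needs the smaller.

How it is judged (in metres and radians):
On the way, in this order (a step that is already met when the one before it is completed fails the run):
1. the lifter is taken out of its rack (distance between lifter_grip and rack_seat above 0.05 m), for 0.1 s.
2. the lid hangs level on the lifter, more than 20 mm clear of its seat on the heater (z of lid in the frame of heater above 0.097 m and distance between lifter_hook and lid_loop below 0.03 m and angle between lid's own z axis and vertical below 0.2 rad), for 0.3 s.
3. the lid lies flat on the rest (horizontal distance between lid and rest below 0.03 m and z of lid in the frame of rest between 0.025 and 0.036 m and angle between lid's own z axis and vertical below 0.06 rad), for 0.2 s.
At the end, for the whole second after the job is handed in: The lid lies still and flat on the rest (within 3.5 degrees, at the rest's height), its centre within 30 mm of the rest's centre; the lifter hangs upright in the rack, the middle of its handle within 18 mm of its seat, its handle level within 7 degrees and along the rack (all of step 3 and distance between lifter_grip and rack_seat below 0.018 m and angle between lifter_grip's own z axis and vertical below 0.12 rad and angle between the x axis of lifter_grip and the x axis of rack, either way round below 0.15 rad and linear speed of lid below 0.02 m/s); the robot touches nothing.
It fails at once if the gripper or the arm touches the hot lid (contact force between any of the fingers, the arm and lid above 0.5 N).
It fails at once if the lid tips by more than 17 degrees (angle between lid's own z axis and vertical above 0.3 rad).
It fails at once if the lid is dropped (moves faster than 0.6 m/s while off the lifter) (linear speed of lid above 0.6 m/s and distance between lifter_hook and lid_loop above 0.015 m).
It fails at once if the spray can, the spanner or the carton is shifted by more than 20 mm (distance of any of spray, spanner, carton from where it was at the start of the episode above 0.02 m).
It also fails if it takes over 64 s, if anything falls off the work surface, if the arm or the gripper's body presses on something with over 40 N, if the wrist force passes 120 N, or if a joint passes its speed limit or range.

## Working session

There is one attempt and no reset: what is moved stays moved. The work goes in short steps, Python scripts to look and compute and a tool call to move; the robot and the scene stay as the last step left them, time stands still between calls to the robot, and variables do not carry over. Pictures are saved under pics/ and viewed, at most 10 in all, crops included, and the job is handed in when it is done.

Besides the shell and the picture viewer there is one more tool, called after "Call:" as name(argument=value, ...) on one line, values as JSON. arm_command: Moves the arm, as the interface text tells. Its arguments: {"type":"object","properties":{"series":{"type":"array","items":{"type":"number"}}},"required":["series"]}

```bash
mkdir -p pics; ls; cat > h.py <<'E'
import numpy as np, cv2
from cell import monitor, viewer, workorder
from scipy.spatial.transform import Rotation as Ro
def grab(n):
    m=viewer.camera_model(n); p,d=viewer.get_image(n); np.savez(f'{n}.npz',p=p,d=d,K=m['mtx'],R=m['R'],t=m['t']); return p,d
def load(n):
    z=np.load(f'{n}.npz'); return z['p'],z['d'],z['K'],z['R'],z['t']
def cloud(n):
    p,d,K,R,t=load(n); v,u=np.mgrid[:384,:512]
    c=np.stack([(u-K[0,2])/K[0,0]*d,(v-K[1,2])/K[1,1]*d,d],-1)
    return (c-np.ravel(t))@np.array(R),p,d
def save(n,f,im): cv2.imwrite(f'pics/{f}.png',cv2.cvtColor(im,cv2.COLOR_RGB2BGR))
E
python3 - <<'E'
from h import *
a,_=grab('scene');b,_=grab('side');w,_=grab('wrist')
save(0,'a',cv2.resize(a,(800,600)));save(0,'b',cv2.resize(b,(800,600)))
for n in('scene','side','wrist'):
    P,p,d=cloud(n); _,_,K,R,t=load(n); print(n,-np.array(R).T@np.ravel(t),(d>0).mean(),np.array(R)[2])
s=monitor.read_state();print({k:np.round(v,3) for k,v in s.items()})
E
```

```text
pics
scene [1163.10320079 -167.27927589  803.19345996] 0.996002197265625 [-0.67661422  0.07017508 -0.73298612]
side [237.48137038 530.77483359 994.80183499] 0.9960479736328125 [ 0.26223416 -0.54581374 -0.79581443]
wrist [190.49998738 627.93849421 374.8290291 ] 0.9957427978515625 [ 0.29733074 -0.13309373 -0.94545253]
{'clock': np.float64(0.15), 'qpos': array([-1.213,  0.629,  0.038,  1.518, -0.027,  0.996, -0.02 ]), 'qd': array([-0.001, -0.002, -0.   , -0.003,  0.001, -0.   ,  0.002]), 'tau': array([ 1.0000e-03, -5.6380e+01,  1.2270e+00, -1.9365e+01,  1.1000e-02,
        7.0000e-03, -0.0000e+00]), 'eef_pos': array([267.063, 592.075, 230.566]), 'tool_rot': array([-3.14 ,  0.   ,  2.718]), 'force': array([ 0.634,  0.075, -0.239]), 'torque': array([-0.031,  0.017,  0.006]), 'gripper_force': np.float64(0.0), 'width': np.float64(85.519)}
```

View pics/a.png

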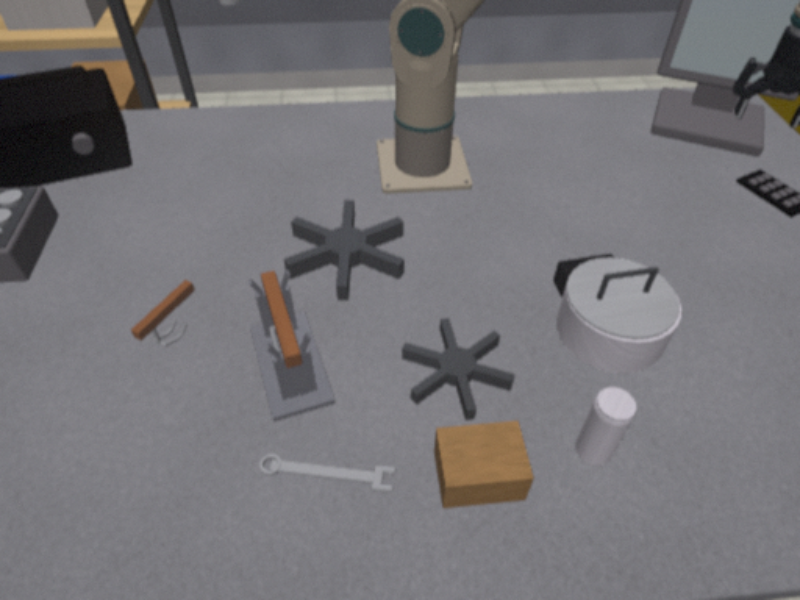

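View pics/b.png

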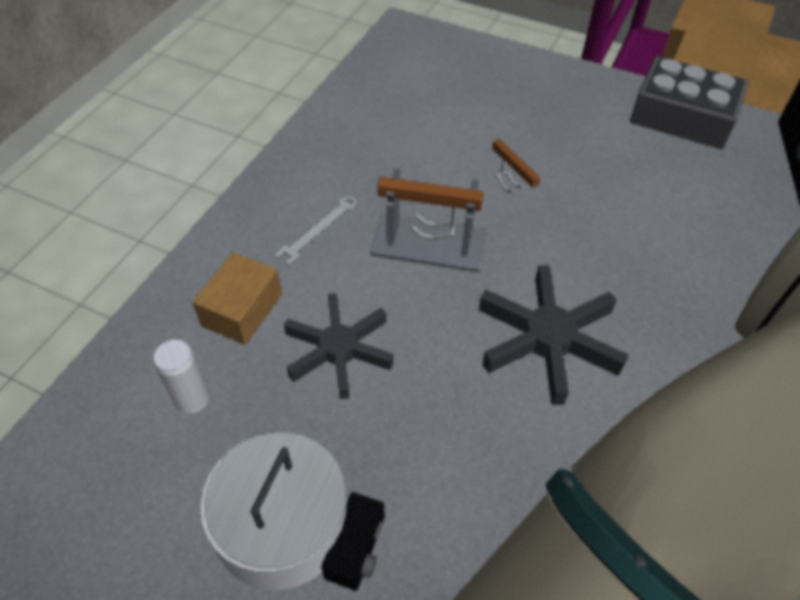

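The scene picture (800x600) shows these candidates:
- **Lifter:** one in the rack at (282,318) and a smaller loose one at (163,310).
- **Rest:** stars at (345,245) and (458,363). The second looks smaller.
- **Heater and lid:** at (620,310), with the loop at (628,280).
- **Bystanders:** can at (605,425), carton at (483,463), spanner at (328,470).

Next I'll measure these.

```bash
cat > m.py <<'E'
from h import *
def blobs(mask,P,minpx=40):
    n,l,st,c=cv2.connectedComponentsWithStats(mask.astype(np.uint8),connectivity=8)
    for i in range(1,n):
        if st[i,4]<minpx: continue
        Q=P[l==i]; (cx,cy),(w,h),a=cv2.minAreaRect(Q[:,:2].astype(np.float32))
        print(' px',c[i].round(),'n',st[i,4],'rect c',round(cx),round(cy),'size',round(w),round(h),'a',round(a,1),'med',np.median(Q,0).round(),'z95',np.percentile(Q[:,2],95).round())
for n in('scene','side'):
    P,p,d=cloud(n); hsv=cv2.cvtColor(p,cv2.COLOR_RGB2HSV); H,S,V=[hsv[...,i].astype(int) for i in range(3)]
    inb=(P[...,0]>250)&(P[...,0]<1000)&(abs(P[...,1])<600)&(d>0)
    z=P[...,2]
    print(n,'bench',np.median(z[inb&(z<10)]))
    print('wood');blobs(inb&(H<12)&(S>110)&(z>5),P)
    print('rest');blobs(inb&(abs(z-30)<5)&(V<85),P)
    print('loop');blobs(inb&(z>112)&(z<160)&(P[...,1]>50)&(V<110),P,15)
    print('lid');blobs(inb&(abs(z-91)<6)&(P[...,1]>50),P)
    print('can');blobs(inb&(abs(z-128)<6)&(P[...,1]>50),P)
    print('carton');blobs(inb&(abs(z-70)<6)&(S>90),P)
    print('rackfoot');blobs(inb&(abs(z-12)<4)&(P[...,1]<100),P,100)
E
python3 m.py
```

```text
scene bench -0.3986391472350661
wood
 px [103. 197.] n 139 rect c 479 -497 size 17 126 a 56.9 med [ 480. -496.   77.] z95 80.0
 px [186. 230.] n 42 rect c 651 -269 size 7 19 a 10.0 med [ 652. -270.  135.] z95 144.0
rest
 px [245. 149.] n 62 rect c 271 -111 size 7 83 a 25.5 med [ 271. -111.   30.] z95 34.0
 px [199. 167.] n 86 rect c 338 -255 size 16 100 a 15.3 med [ 338. -256.   30.] z95 34.0
 px [241. 167.] n 83 rect c 351 -131 size 103 19 a 65.8 med [ 348. -131.   30.] z95 34.0
 px [293. 234.] n 1031 rect c 604 -16 size 185 166 a 65.3 med [610. -16.  29.] z95 32.0
loop
 px [403. 176.] n 178 rect c 534 270 size 10 93 a 5.3 med [534. 270. 143.] z95 147.0
lid
 px [398. 192.] n 2667 rect c 535 272 size 186 184 a 9.0 med [547. 267.  90.] z95 93.0
 px [386. 275.] n 83 rect c 772 159 size 56 30 a 48.8 med [783. 151.  91.] z95 96.0
can
 px [394. 259.] n 435 rect c 762 169 size 51 51 a 47.4 med [763. 168. 129.] z95 131.0
carton
 px [105. 200.] n 133 rect c 484 -491 size 12 125 a 53.6 med [ 488. -495.   72.] z95 76.0
 px [309. 291.] n 2147 rect c 787 -13 size 92 119 a 0.3 med [790. -14.  70.
[... 519 characters left out ...]
ect c 348 -97 size 54 17 a 36.3 med [352. -90.  30.] z95 34.0
loop
 px [172. 309.] n 270 rect c 532 274 size 10 93 a 5.9 med [532. 278. 144.] z95 147.0
lid
 px [117. 243.] n 74 rect c 747 180 size 54 22 a 56.7 med [740. 185.  92.] z95 96.0
 px [175. 321.] n 5928 rect c 535 274 size 186 188 a 79.3 med [527. 281.  91.] z95 93.0
can
 px [110. 228.] n 387 rect c 762 171 size 51 51 a 5.2 med [760. 172. 130.] z95 132.0
carton
 px [329. 104.] n 155 rect c 478 -494 size 21 130 a 56.2 med [ 482. -489.   73.] z95 76.0
 px [150. 184.] n 1338 rect c 786 -10 size 93 123 a 0.5 med [784.  -6.  69.] z95 72.0
rackfoot
 px [275. 156.] n 1386 rect c 561 -289 size 200 104 a 15.3 med [ 556. -280.   11.] z95 14.0
```

```bash
cat >> h.py <<'E'
def go(x,y,z,yaw):
    "shift (cm, tool axes) and turn (deg) from the measured pose to TCP x,y,z with tool x at world yaw (deg)"
    s=monitor.read_state(); R=Ro.from_euler('xyz',s['tool_rot']).as_matrix()
    dl=R.T@(np.array([x,y,z])-s['eef_pos'])/10
    dt=-(yaw-np.degrees(s['tool_rot'][2])); dt=(dt+180)%360-180
    print('go',dl.round(2),'turn',round(dt,1),'n rows',np.ceil(max(np.linalg.norm(dl)/4.17,abs(dt)/7.16)),'clock',round(float(s['clock']),2))
E
python3 - <<'E'
from h import *
from m import blobs
E
python3 - <<'E'
from h import *
for n in('scene','side'):
    P,p,d=cloud(n); q=p.astype(int)
    c=np.array([561,-290]); r=np.linalg.norm(P[...,:2]-c,axis=-1)
    m=(r<115)&(P[...,2]>138)&(P[...,2]<150)&(q[...,0]-q[...,2]>40)
    Q=P[m]; print(n,m.sum(),cv2.minAreaRect(Q[:,:2].astype(np.float32)),np.median(Q,0))
    m=(r<115)&(P[...,2]>20)&(P[...,2]<110)
    Q=P[m]-np.r_[c,0]; a=np.radians(15); u=np.c_[Q[:,0]*np.cos(a)+Q[:,1]*np.sin(a),-Q[:,0]*np.sin(a)+Q[:,1]*np.cos(a),Q[:,2]]
    k=abs(u[:,0])<60; print(np.histogram(u[k,0],bins=np.arange(-60,61,10)),np.c_[u[k]][::6].round())
go(460,330,350,110); go(561,-290,300,15)
E
```

```text
scene bench -0.3986391472350661
wood
 px [103. 197.] n 139 rect c 479 -497 size 17 126 a 56.9 med [ 480. -496.   77.] z95 80.0
 px [186. 230.] n 42 rect c 651 -269 size 7 19 a 10.0 med [ 652. -270.  135.] z95 144.0
rest
 px [245. 149.] n 62 rect c 271 -111 size 7 83 a 25.5 med [ 271. -111.   30.] z95 34.0
 px [199. 167.] n 86 rect c 338 -255 size 16 100 a 15.3 med [ 338. -256.   30.] z95 34.0
 px [241. 167.] n 83 rect c 351 -131 size 103 19 a 65.8 med [ 348. -131.   30.] z95 34.0
 px [293. 234.] n 1031 rect c 604 -16 size 185 166 a 65.3 med [610. -16.  29.] z95 32.0
loop
 px [403. 176.] n 178 rect c 534 270 size 10 93 a 5.3 med [534. 270. 143.] z95 147.0
lid
 px [398. 192.] n 2667 rect c 535 272 size 186 184 a 9.0 med [547. 267.  90.] z95 93.0
 px [386. 275.] n 83 rect c 772 159 size 56 30 a 48.8 med [783. 151.  91.] z95 96.0
can
 px [394. 259.] n 435 rect c 762 169 size 51 51 a 47.4 med [763. 168. 129.] z95 131.0
carton
 px [105. 200.] n 133 rect c 484 -491 size 12 125 a 53.6 med [ 488. -495.   72.] z95 76.0
 px [309. 291.] n 2147 rect c 787 -13 size 92 119 a 0.3 med [790. -14.  70.
[... 2056 characters left out ...]
 98.]
 [-42.   5.  93.]
 [-36.   0.  84.]
 [ 24. -14.  52.]
 [-45.   3.  84.]
 [-37.   2.  77.]
 [ 15. -16.  45.]
 [-37.   6.  78.]
 [  9. -18.  40.]
 [-14. -16.  46.]
 [-31. -11.  55.]
 [ 12. -16.  36.]
 [ -5. -15.  41.]
 [-26. -11.  49.]
 [-43.   5.  70.]
 [ -6. -13.  40.]
 [-35.  -1.  58.]
 [-35.   0.  55.]
 [ 27.  18.  57.]
 [ 29.  18.  52.]
 [-42.   6.  55.]
 [-37.  13.  57.]
 [ 15.  15.  44.]
 [-40.  19.  60.]
 [  7.  17.  44.]
 [-21.  16.  49.]
 [-38.  19.  56.]
 [  6.  19.  42.]
 [-10.  17.  43.]
 [-27.  20.  50.]
 [ 12.  19.  36.]
 [ -5.  21.  42.]
 [-22.  20.  45.]]
go [-28.36 -15.97 -11.92] turn 45.7 n rows 9.0 clock 0.15
go [-63.06 -68.33  -6.84] turn 140.7 n rows 23.0 clock 0.15
```

Confirmed: the shaft is on the low-x side and the prongs point along +x, at yaw about 14.5°. The handle, 182 mm long, is centred at about (566,-289). The small star (190 mm) is at (602,-14). I'll move over.

Call:
arm_command(series=[100,-3,-2,-2.4,6,100,-6,-3.5,-5,12,100,-9,-5,-7.5,18,100,-12,-7,-10,24,100,-15,-8.5,-12,30])

```text
clock: 0.57
eef_pos: [368.1, 453.5, 351.5]
tool_rot: [-3.141, -0.001, 2.19]
force: [1.1, 0.5, -0.3]
width: 85.6
gripper_force: 0.0
```

```bash
python3 -c "
from h import *
go(460,330,350,90);go(540,60,330,50)"
```

```text
go [-15.39   0.32   0.14] turn 35.5 n rows 5.0 clock 0.57
go [-42.03  -8.83   2.12] turn 75.5 n rows 11.0 clock 0.57
```

Call:
arm_command(series=[100,-4,-0.8,0.2,7,100,-8,-1.6,0.4,14,100,-12,-2.4,0.6,21,100,-16,-3.2,0.8,28,100,-19,-4,1,35])

```text
clock: 0.98
eef_pos: [447.7, 273.3, 340.3]
tool_rot: [3.141, 0.001, 1.574]
force: [0.7, -0.5, 0.3]
width: 85.3
gripper_force: 0.0
```

```bash
python3 -c "
from h import *
go(540,60,330,55);go(566,-200,300,15)"
```

```text
go [-21.36   9.16   1.06] turn 35.2 n rows 6.0 clock 0.98
go [-47.37  11.66   4.09] turn 75.2 n rows 12.0 clock 0.98
```

Call:
arm_command(series=[100,-3.8,1.4,0.2,7,100,-7.6,2.8,0.4,14,100,-11.4,4.2,0.6,21,100,-15.2,5.6,0.8,28,100,-19,7,1,35])

```text
clock: 1.4
eef_pos: [518.9, 86.3, 330.2]
tool_rot: [-3.141, -0.0, 0.967]
force: [0.8, 0.3, -0.6]
width: 85.5
gripper_force: 0.0
```

```bash
python3 -c "
from h import *
go(566,-120,310,20);go(566,-200,300,15)"
```

```text
go [-14.3   15.6    2.01] turn 35.4 n rows 6.0 clock 1.4
go [-20.89  20.14   3.01] turn 40.4 n rows 7.0 clock 1.4
```

Call:
arm_command(series=[100,-2.6,2.8,0.4,7,100,-5.3,5.6,0.8,14,100,-8,8.4,1.2,21,100,-10.7,11.2,1.6,28,100,-13.4,14,2,35])

```text
clock: 1.82
eef_pos: [558.9, -103.1, 309.9]
tool_rot: [-3.141, 0.0, 0.356]
force: [0.2, 0.9, 0.4]
width: 85.2
gripper_force: 0.0
```

```bash
python3 -c "
from h import *
go(566,-289,300,14.5)"
```

```text
go [-5.81 17.67  0.98] turn 5.9 n rows 5.0 clock 1.82
```

Call:
arm_command(series=[100,-1.3,3.9,0.2,2,100,-2.6,7.8,0.4,4,100,-4,11.7,0.6,5.9,100,-5,15,0.8,5.9,100,-5.8,17.7,1,5.9])

```text
clock: 2.23
eef_pos: [566.3, -291.1, 299.8]
tool_rot: [3.141, 0.001, 0.256]
force: [0.4, 0.6, -0.1]
width: 85.9
gripper_force: 0.0
```

```bash
cat > w.py <<'E'
from h import *
grab('wrist'); P,p,d=cloud('wrist'); q=p.astype(int)
m=(P[...,2]>132)&(P[...,2]<152)&(q[...,0]-q[...,2]>40)
Q=P[m]; print(m.sum(),cv2.minAreaRect(Q[:,:2].astype(np.float32)),np.median(Q,0)); v,u=np.nonzero(m); print(u.min(),u.max(),v.min(),v.max())
save(0,'w1',cv2.resize(p,(800,600)))
go(566,-289,110,14.5)
E
python3 w.py
```

```text
3578 ((564.7650756835938, -288.68316650390625), (178.56878662109375, 23.238853454589844), 14.752216339111328) [ 577.72284373 -285.78177886  144.52953421]
242 265 90 253
go [ 0.37 -0.91 18.96] turn -0.2 n rows 5.0 clock 2.28
```

View pics/w1.png

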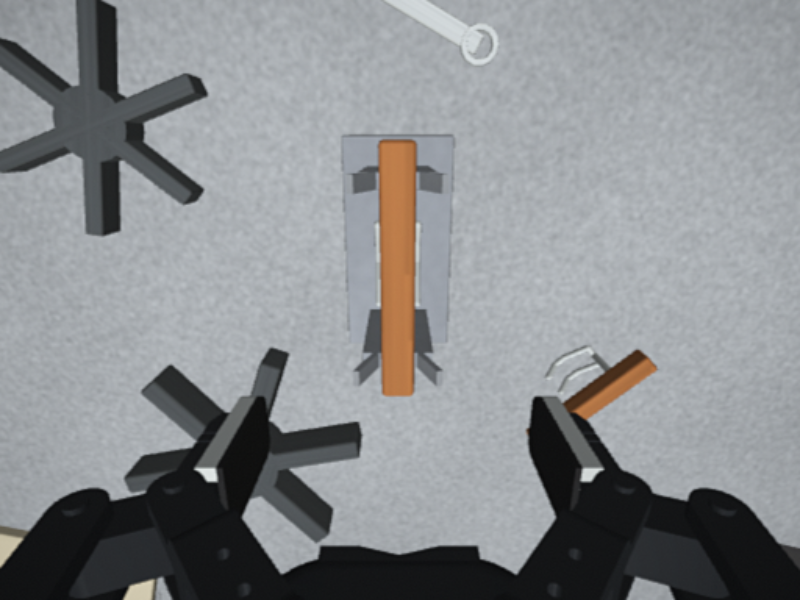

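The wrist picture shows the handle running up the image at column 398, rows 140–395, seated between the cheeks. The prongs are visible beside it, and the small decoy sits apart at (610,385). The lifter in the rack is the larger one, so I'll grasp it.

Call:
arm_command(series=[100,0,-0.2,4,0,100,-0.1,-0.3,8,0,100,-0.1,-0.3,12,0,100,-0.1,-0.3,15,0,100,-0.1,-0.3,17,0])

```text
clock: 2.7
eef_pos: [563.8, -283.0, 126.3]
tool_rot: [-3.137, 0.004, 0.259]
force: [0.7, 0.7, -0.5]
width: 85.4
gripper_force: 0.0
```

Call:
arm_command(series=[100,0,0,1,0,100,0,0,1.9,0,60,0,0,1.9,0,0,0,0,1.9,0,0,0,0,1.9,0])

```text
clock: 3.12
eef_pos: [566.4, -285.6, 112.7]
tool_rot: [3.14, -0.002, 0.259]
force: [0.3, -0.8, 0.1]
width: 51.7
gripper_force: 0.0
```

Call:
arm_command(series=[0,0,0,0,0,0,0,0,0,0,0,0,0,0,0,0,0,0,0,0,0,0,0,0,0])

```text
clock: 3.53
eef_pos: [566.7, -287.2, 113.0]
tool_rot: [3.137, -0.002, 0.258]
force: [1.5, -3.9, 6.2]
width: 23.0
gripper_force: 60.6
```

Call:
arm_command(series=[0,0,0,-0.5,0,0,0,0,-1.5,0,0,0,0,-3,0,0,0,0,-5,0,0,0,0,-7,0])

```text
clock: 3.95
eef_pos: [564.5, -283.0, 181.2]
tool_rot: [-3.137, 0.002, 0.259]
force: [0.3, 0.0, -2.8]
width: 22.9
gripper_force: 59.9
```

Call:
arm_command(series=[0,0,0,-2,0,0,0,0,-4,0,0,0,0,-6,0,0,0,0,-8,0,0,0,0,-9,0])

```text
clock: 4.37
eef_pos: [565.7, -284.2, 273.5]
tool_rot: [-3.141, -0.001, 0.259]
force: [1.2, 0.6, -1.8]
width: 23.2
gripper_force: 60.1
```

```bash
python3 - <<'E'
from h import *
grab('side'); P,p,d=cloud('side'); s=monitor.read_state(); print(s['eef_pos'],s['tool_rot'],s['force'],s['width'])
save(0,'s2',cv2.resize(p[60:204,230:422],(800,600)))
q=p.astype(int); r=np.linalg.norm(P[...,:2]-[566,-289],axis=-1)
m=(r<115)&(P[...,2]>230)&(P[...,2]<310)&(q[...,0]-q[...,2]>40)
print(m.sum(),cv2.minAreaRect(P[m][:,:2].astype(np.float32)),np.median(P[m],0))
a=np.radians(5.6); o=np.array([533,272]); o=o-60*np.array([np.cos(a),np.sin(a)])
go(*o,275,5.6)
E
```

```text
[ 566.30190057 -284.8605161   274.56813448] [ 3.14037908e+00 -3.13331393e-03  2.59282753e-01] [ 0.35867664  0.70970032 -0.5282307 ] 22.772466130128997
782 ((563.6920166015625, -282.17236328125), (177.84530639648438, 28.601844787597656), 14.458887100219727) [ 546.15902201 -279.27070252  300.35513429]
go [  5.14 -55.64  -0.09] turn 9.3 n rows 14.0 clock 4.42
```

View pics/s2.png

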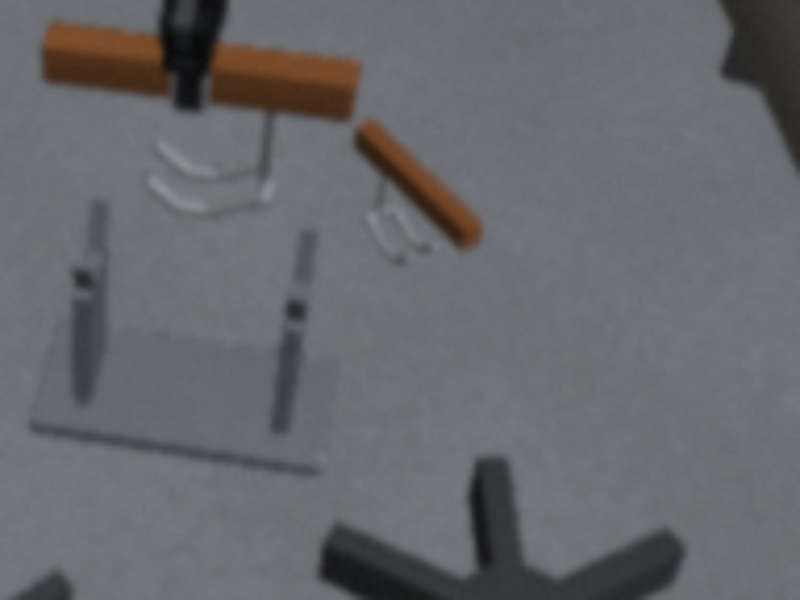

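The side crop shows the lifter held level and clear of the rack, with the prongs at (180,185) intact. I'll carry it to the lid.

Call:
arm_command(series=[0,0.3,-2,0,2,0,0.7,-6,0,4,0,1.2,-10,0,6,0,1.6,-14,0,8,0,2,-18,0,9.3])

```text
clock: 4.83
eef_pos: [537.2, -103.2, 269.9]
tool_rot: [-3.14, 0.003, 0.094]
force: [1.2, 0.2, -3.0]
width: 22.8
gripper_force: 60.0
```

```bash
python3 -c "
from h import *
go(533-60,266,275,5.6)"
```

```text
go [ -2.91 -37.36  -0.43] turn -0.2 n rows 9.0 clock 4.83
```

Call:
arm_command(series=[0,-0.3,-4,-0.1,0,0,-0.6,-8,-0.2,0,0,-0.9,-12,-0.3,0,0,-1.2,-16,-0.4,0,0,-1.5,-20,-0.4,0])

```text
clock: 5.25
eef_pos: [502.8, 94.2, 274.4]
tool_rot: [-3.141, 0.003, 0.097]
force: [1.1, 0.3, -4.1]
width: 23.1
gripper_force: 60.0
```

Call:
arm_command(series=[0,-0.3,-4,0,0,0,-0.7,-8,0,0,0,-1.1,-12,0,0,0,-1.3,-15,0,0,0,-1.4,-17,0,0])

```text
clock: 5.67
eef_pos: [471.3, 264.4, 273.6]
tool_rot: [-3.14, 0.004, 0.102]
force: [0.9, -0.4, -3.2]
width: 23.1
gripper_force: 60.0
```

```bash
cat > l.py <<'E'
from h import *
import sys
grab('wrist'); s=monitor.read_state(); print(s['eef_pos'],s['tool_rot'],s['force'])
P,p,d=cloud('wrist'); q=p.astype(int)
m=(d>0)&(np.linalg.norm(P[...,:2]-[533,272],axis=-1)<60)&(P[...,2]>125)&(P[...,2]<155)&(p.max(-1)<120)
Q=P[m].astype(np.float32); print('loop',m.sum(),cv2.minAreaRect(Q[:,:2]),np.median(Q,0)); v,u=np.nonzero(m); print(u.min(),u.max(),v.min(),v.max())
a=np.degrees(np.arctan2(*np.linalg.svd(Q[:,:2]-Q[:,:2].mean(0),full_matrices=False)[2][0][::-1])); print('bar dir',a)
save(0,sys.argv[1],cv2.resize(p,(800,600)))
go(473,266,185,5.6)
E
python3 l.py w3
```

```text
[470.83420883 268.2820094  273.23741079] [-3.1381982   0.00438093  0.10628366] [-0.08931114  4.759523   -3.50379151]Traceback (most recent call last):
  File "l.py", line 6, in <module>
    Q=P[m].astype(np.float32); print('loop',m.sum(),cv2.minAreaRect(Q[:,:2]),np.median(Q,0)); v,u=np.nonzero(m); print(u.min(),u.max(),v.min(),v.max())
                                                    ~~~~~~~~~~~~~~~^^^^^^^^^
cv2.error: OpenCV(4.12.0) /io/opencv/modules/imgproc/src/convhull.cpp:143: error: (-215:Assertion failed) total >= 0 && (depth == CV_32F || depth == CV_32S) in function 'convexHull'
```

```bash
python3 - <<'E'
from h import *
P,p,d=cloud('wrist'); m=(d>0)&(np.linalg.norm(P[...,:2]-[533,272],axis=-1)<60); print(m.sum(), np.histogram(P[m][:,2],bins=range(60,360,20)))
m&=(abs(P[...,2]-145)<10); print(m.sum(),p[m].max(-1)[:20]); 
if m.sum()>5: print(cv2.minAreaRect(P[m][:,:2].astype(np.float32)))
save(0,'w3',cv2.resize(p,(800,600)))
go(473,266,275,5.6)
E
```

```text
29388 (array([    0,  4712,    19,    11,   459,     0,     0,     0,     0,
           0,    16,   796, 12899,  2081]), array([ 60,  80, 100, 120, 140, 160, 180, 200, 220, 240, 260, 280, 300,
       320, 340]))
459 [147 100  58  41  40  44  48  49  50  48  46  41  45  77 115 132 134 108
  78  98]
((531.9432373046875, 274.01116943359375), (9.850275039672852, 93.31448364257812), 5.848046779632568)
go [ 0.19  0.25 -0.18] turn 0.5 n rows 1.0 clock 5.72
```

View pics/w3.png

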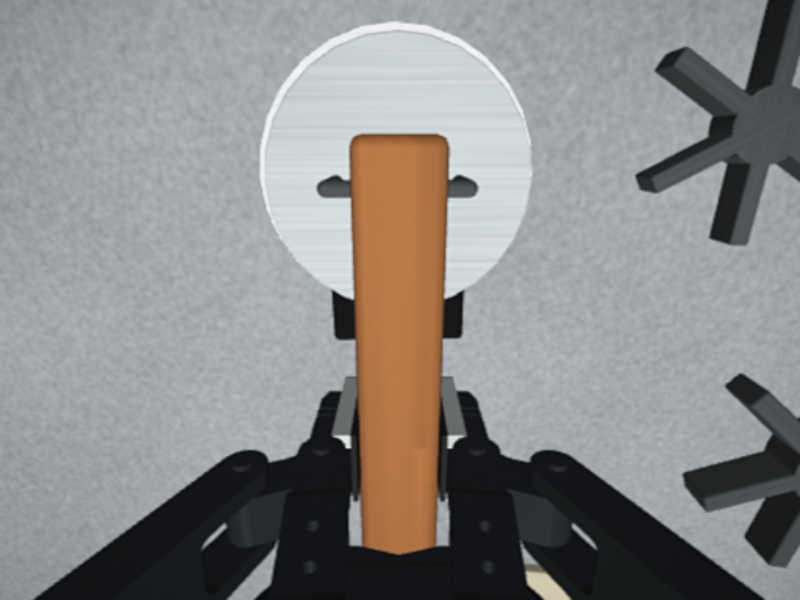

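The wrist picture shows the loop bar at (397,187) square to the handle, with the handle centred on it. I'll lower behind the bar to TCP z = 179.

Call:
arm_command(series=[0,0.1,0.1,1.5,0,0,0.1,0.1,3.5,0,0,0.1,0.1,5.5,0,0,0.1,0.1,7,0,0,0.1,0.1,8,0])

```text
clock: 6.13
eef_pos: [473.4, 258.2, 192.7]
tool_rot: [3.14, 0.005, 0.096]
force: [-0.2, 0.2, -3.2]
width: 23.2
gripper_force: 60.1
```

Call:
arm_command(series=[0,0,0,0.6,0,0,0,0,1,0,0,0,0,1.3,0,0,0,0,1.3,0,0,0,0,1.3,0])

```text
clock: 6.55
eef_pos: [475.9, 258.8, 182.7]
tool_rot: [-3.141, -0.001, 0.096]
force: [-0.1, 0.4, -3.1]
width: 23.0
gripper_force: 60.1
```

```bash
python3 - <<'E'
from h import *
s=monitor.read_state(); print(s['eef_pos'],s['tool_rot'],s['force'])
grab('side'); P,p,d=cloud('side')
save(0,'s4',cv2.resize(p[240:384,90:282],(800,600)))
go(533,274,179,5.8)
E
```

```text
[475.8510614  258.84805198 182.66349022] [-3.14114482e+00 -6.98511074e-04  9.61916085e-02] [-0.11984309  0.40976995 -3.05603872]
go [ 5.82 -0.96  0.39] turn -0.3 n rows 2.0 clock 6.6
```

View pics/s4.png

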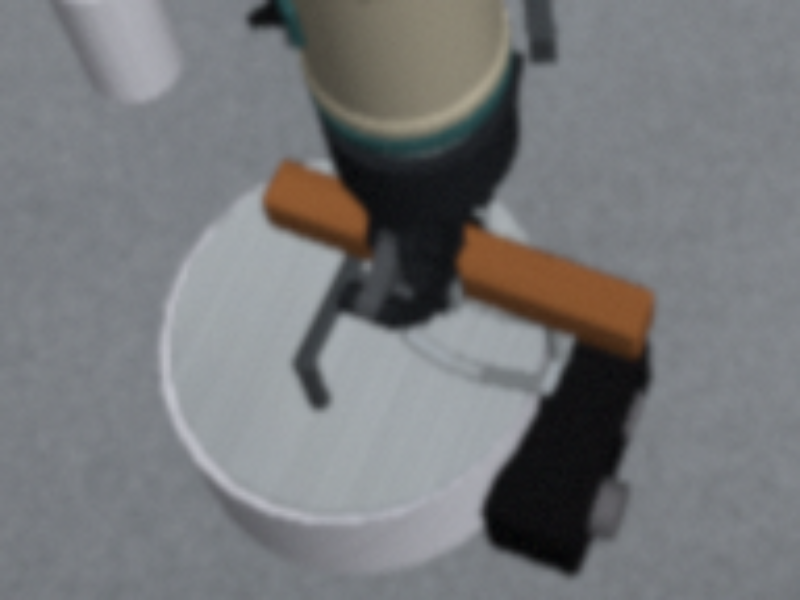

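The side crop shows the prongs just above the disc, behind the bar at (330,310). I'll correct 9 mm sideways and advance.

Call:
arm_command(series=[0,0,-0.5,0.2,0,0,0,-0.9,0.3,0,0,0.5,-0.9,0.3,0,0,1.5,-0.9,0.3,0,0,2.5,-0.9,0.3,0])

```text
clock: 7.02
eef_pos: [500.5, 270.6, 179.4]
tool_rot: [-3.142, -0.001, 0.097]
force: [0.4, 0.4, -2.7]
width: 22.9
gripper_force: 60.1
```

Call:
arm_command(series=[0,1,0,0,0,0,2,0,0,0,0,3,0,0,0,0,3.5,0,0,0,0,3.6,0,0,0])

```text
clock: 7.43
eef_pos: [537.2, 273.2, 179.2]
tool_rot: [3.141, -0.002, 0.096]
force: [0.1, -0.3, -1.9]
width: 23.5
gripper_force: 60.1
```

Call:
arm_command(series=[0,0,0,0,0,0,0,0,0,0,0,0,0,0,0,0,0,0,0,0,0,0,0,0,0])

```text
clock: 7.85
eef_pos: [535.0, 273.8, 179.3]
tool_rot: [-3.141, 0.0, 0.097]
force: [-0.6, 0.4, -3.7]
width: 23.6
gripper_force: 60.1
```

```bash
python3 - <<'E'
from h import *
go(536,274,205,5.8)
E
```

```text
go [ 0.1  -0.01 -2.57] turn -0.3 n rows 1.0 clock 7.85
```

Call:
arm_command(series=[0,0.1,0,-0.7,0,0,0.1,0,-1.4,0,0,0.1,0,-2,0,0,0.1,0,-2.5,0,0,0.1,0,-2.9,0])

```text
clock: 8.27
eef_pos: [536.2, 273.7, 208.8]
tool_rot: [-3.141, -0.0, 0.096]
force: [0.3, 0.3, -7.1]
width: 22.8
gripper_force: 59.6
```

Call:
arm_command(series=[0,0,0,-0.4,0,0,0,0,-0.8,0,0,0,0,-1.2,0,0,0,0,-1.6,0,0,0,0,-2,0])

```text
clock: 8.68
eef_pos: [536.2, 273.6, 228.3]
tool_rot: [3.141, 0.001, 0.096]
force: [-0.7, 0.2, -7.4]
width: 23.2
gripper_force: 59.6
```

```bash
python3 - <<'E'
from h import *
s=monitor.read_state(); print(s['eef_pos'],s['tool_rot'],s['force'],s['torque'])
grab('side'); P,p,d=cloud('side')
save(0,'s5',cv2.resize(p[222:384,70:286],(800,600)))
m=(d>0)&(np.linalg.norm(P[...,:2]-[534,273],axis=-1)<97)&(P[...,2]>80)&(P[...,2]<135)&(p.min(-1)>110)
Q=P[m]; A=np.c_[Q[:,:2]-[534,273],np.ones(len(Q))]; print('lid plane',np.linalg.lstsq(A,Q[:,2],rcond=None)[0])
E
```

```text
[536.15999737 273.63645919 228.29427474] [3.14135900e+00 5.68937793e-04 9.62669993e-02] [-0.70169396  0.19733868 -7.43117778] [ 0.00061683 -0.08658685  0.00020577]
lid plane [ 3.07793633e-02 -6.63939772e-02  1.11565839e+02]
```

View pics/s5.png

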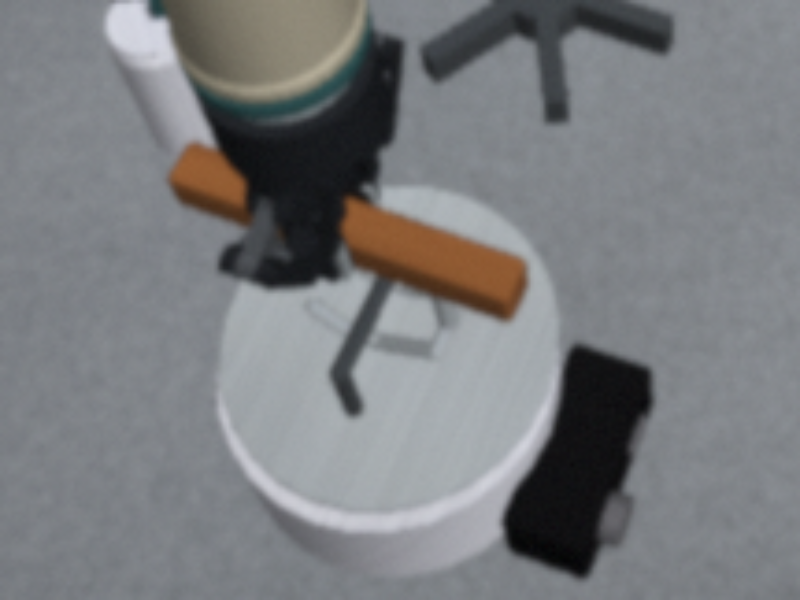

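The lid hangs level on the prongs, with the added load at about 4 N. I'll lift it further, then carry it smoothly.

Call:
arm_command(series=[0,0,0,-0.6,0,0,0,0,-1.6,0,0,0,0,-2.8,0,0,0,0,-3.8,0,0,0,0,-4.4,0])

```text
clock: 9.15
eef_pos: [537.3, 273.7, 274.5]
tool_rot: [-3.141, -0.003, 0.096]
force: [0.9, -0.4, -8.0]
width: 23.3
gripper_force: 59.6
```

```bash
python3 -c "
from h import *
go(606,-14,273,5.8)"
```

```text
go [ 4.07 29.3   0.13] turn -0.3 n rows 8.0 clock 9.15
```

Call:
arm_command(series=[0,0.04,0.3,0,0,0,0.13,0.9,0,0,0,0.25,1.8,0,0,0,0.4,3,0,0,0,0.6,4.5,0,0])

```text
clock: 9.57
eef_pos: [546.4, 228.4, 271.6]
tool_rot: [3.141, 0.001, 0.097]
force: [0.7, -0.1, -8.7]
width: 23.0
gripper_force: 59.6
```

Call:
arm_command(series=[0,0.23,1.6,0,0,0,0.45,3.2,0,0,0,0.68,4.8,0,0,0,0.9,6.4,0,0,0,1.1,8,0,0])

```text
clock: 9.98
eef_pos: [565.5, 147.8, 272.0]
tool_rot: [3.141, 0.0, 0.094]
force: [0.8, -0.2, -8.0]
width: 22.8
gripper_force: 59.6
```

Call:
arm_command(series=[0,0.23,1.6,0,0,0,0.45,3.2,0,0,0,0.68,4.8,0,0,0,0.9,6.4,0,0,0,1.1,8,0,0])

```text
clock: 10.4
eef_pos: [583.8, 69.2, 272.0]
tool_rot: [3.141, 0.001, 0.094]
force: [-0.7, 0.1, -8.1]
width: 23.3
gripper_force: 59.6
```

```bash
python3 -c "
from h import *
go(606,-14,273,5.8)"
```

```text
go [ 1.43  8.49 -0.09] turn -0.4 n rows 3.0 clock 10.4
```

Call:
arm_command(series=[0,0.25,1.6,0,0,0,0.5,3.1,0,0,0,0.75,4.5,0,0,0,0.95,5.7,0,0,0,1.1,6.7,0,0])

```text
clock: 10.82
eef_pos: [601.2, 3.6, 272.1]
tool_rot: [3.141, 0.0, 0.094]
force: [0.1, 0.6, -7.2]
width: 23.0
gripper_force: 59.7
```

Call:
arm_command(series=[0,0.13,0.8,0,0,0,0.23,1.3,0,0,0,0.3,1.6,0,0,0,0.3,1.7,0,0,0,0.3,1.7,0,0])

```text
clock: 11.23
eef_pos: [605.9, -9.5, 272.1]
tool_rot: [-3.141, 0.0, 0.097]
force: [-0.7, 1.2, -7.6]
width: 23.2
gripper_force: 59.6
```

Call:
arm_command(series=[0,0,0,0,0,0,0,0,0,0,0,0,0,0,0,0,0,0,0,0,0,0,0,0,0])

```text
clock: 11.65
eef_pos: [605.9, -9.6, 272.2]
tool_rot: [-3.141, 0.0, 0.097]
force: [0.4, -0.6, -8.6]
width: 23.4
gripper_force: 59.6
```

```bash
cat > c.py <<'E'
from h import *
s=monitor.read_state(); print(s['eef_pos'],s['tool_rot'],s['force'])
zc=s['eef_pos'][2]+16-90+9-50
for n in('scene','side'):
    grab(n); P,p,d=cloud(n)
    m=(d>0)&(np.linalg.norm(P[...,:2]-[602,-14],axis=-1)<125)&(abs(P[...,2]-zc)<9)&(p.min(-1)>105)
    Q=P[m]; (cx,cy),r=cv2.minEnclosingCircle(Q[:,:2].astype(np.float32)); print(n,m.sum(),cx,cy,r,np.median(Q[:,2]),zc)
    A=np.c_[Q[:,:2]-[602,-14],np.ones(len(Q))]; print(' plane',np.linalg.lstsq(A,Q[:,2],rcond=None)[0])
E
python3 c.py
```

```text
[605.93374587  -9.6288694  272.19076598] [-3.14147865e+00  5.80441698e-05  9.67094072e-02] [ 0.40290098 -0.61384874 -8.55387428]
scene 3170 601.3587646484375 -11.821542739868164 93.10820770263672 156.4535324510224 157.19076598211512
 plane [ 1.18163635e-03 -8.10092555e-04  1.56394908e+02]
side 3354 601.1615600585938 -9.379335403442383 92.74970245361328 156.14814346608307 157.19076598211512
 plane [ 4.43987477e-03 -7.48142036e-04  1.56189205e+02]
```

The lid is level, at about (601,-11) with its top at 156. I'll lower it 112 mm, shifting 3 mm.

Call:
arm_command(series=[0,0.03,0.1,0.6,0,0,0.07,0.2,1.8,0,0,0.1,0.3,3.4,0,0,0.1,0.35,5,0,0,0.1,0.35,6.4,0])

```text
clock: 12.17
eef_pos: [606.6, -13.5, 206.1]
tool_rot: [-3.142, 0.002, 0.096]
force: [-0.7, 0.4, -7.5]
width: 23.2
gripper_force: 59.7
```

Call:
arm_command(series=[0,0,0,1.2,0,0,0,0,2.2,0,0,0,0,3,0,0,0,0,3.6,0,0,0,0,4,0])

```text
clock: 12.58
eef_pos: [607.3, -13.4, 167.5]
tool_rot: [3.142, 0.0, 0.096]
force: [0.5, 0.5, -8.2]
width: 23.2
gripper_force: 59.7
```

Call:
arm_command(series=[0,0,0,0.2,0,0,0,0,0.4,0,0,0,0,0.6,0,0,0,0,0.8,0,0,0,0,1,0])

```text
clock: 13.0
eef_pos: [607.8, -13.4, 158.6]
tool_rot: [3.141, -0.001, 0.096]
force: [1.2, 0.4, -1.7]
width: 22.9
gripper_force: 60.4
```

```bash
python3 c.py
```

```text
[607.79309412 -13.37837723 158.63881741] [ 3.14147599e+00 -1.29381986e-03  9.63774390e-02] [ 1.15920009  0.37274675 -1.68525453]
scene 2777 603.8989868164062 -15.23497200012207 92.4644775390625 43.506595096074406 43.63881740956887
 plane [-2.64201521e-03 -2.97790245e-04  4.35120915e+01]
side 2811 603.55810546875 -12.175212860107422 92.59095764160156 43.28830906885839 43.63881740956887
 plane [1.75880051e-03 5.50301470e-04 4.32966063e+01]
```

The lid is down, flat and centred (44 mm top). I'll drop 22 mm to unhook and back out.

Call:
arm_command(series=[0,0,0,0.5,0,0,0,0,1,0,0,0,0,1.6,0,0,0,0,2.1,0,0,0,0,2.2,0])

```text
clock: 13.52
eef_pos: [606.6, -13.1, 134.9]
tool_rot: [-3.141, 0.002, 0.096]
force: [-0.1, 0.3, -4.1]
width: 23.0
gripper_force: 60.4
```

Call:
arm_command(series=[0,-0.5,0,0,0,0,-1.3,0,0,0,0,-2.2,0,0,0,0,-3.2,0,0,0,0,-4.2,0,0,0])

```text
clock: 13.93
eef_pos: [564.3, -17.6, 136.5]
tool_rot: [-3.142, 0.0, 0.096]
force: [-0.5, -0.9, -3.3]
width: 23.3
gripper_force: 60.4
```

Call:
arm_command(series=[0,-1,0,0,0,0,-2,0,0,0,0,-3,0,0,0,0,-3.5,0,0,0,0,-3.5,0,0,0])

```text
clock: 14.35
eef_pos: [529.0, -20.9, 136.5]
tool_rot: [-3.141, 0.001, 0.095]
force: [-0.7, -0.7, -2.6]
width: 22.9
gripper_force: 60.4
```

```bash
python3 c.py; python3 - <<'E'
from h import *
P,p,d=cloud('side'); save(0,'s6',cv2.resize(p[130:292,130:346],(800,600)))
E
```

```text
[529.03393875 -20.91942377 136.54248287] [-3.14087228e+00  9.80947001e-04  9.52674583e-02] [-0.73776479 -0.69810487 -2.58518451]
scene 4 563.3170166015625 -101.52332305908203 3.8470842838287354 25.68366188267965 21.542482868804115
 plane [ -0.97011542  -0.02791732 -13.53853649]
side 0 0.0 0.0 0.0 nan 21.542482868804115
 plane [0. 0. 0.]
  return _methods._mean(a, axis=axis, dtype=dtype,
  ret = ret.dtype.type(ret / rcount)
```

View pics/s6.png

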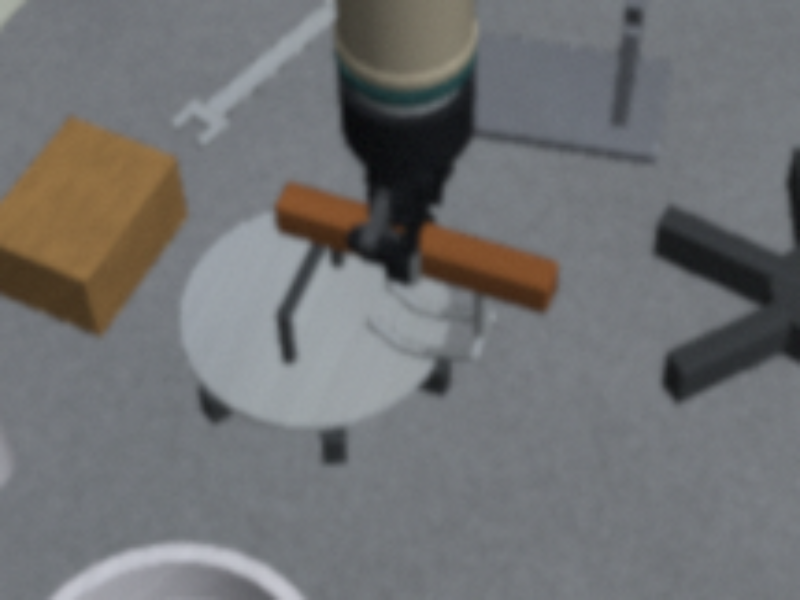

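The side crop shows the prongs clear of the loop at (300,290), and the lid flat on the star. I'll rise and return to the rack.

Call:
arm_command(series=[0,-0.2,0,-1.5,0,0,-0.2,0,-4.5,0,0,-0.2,0,-8,0,0,-0.2,0,-11.5,0,0,-0.2,0,-14,0])

```text
clock: 14.87
eef_pos: [530.0, -21.5, 279.2]
tool_rot: [3.14, -0.003, 0.096]
force: [0.9, -0.0, -3.0]
width: 22.8
gripper_force: 60.5
```

```bash
python3 - <<'E'
from h import *
go(564,-290,275,15)
P=[];
for n in('scene','side'):
    grab(n); Q,p,d=cloud(n)
    m=(d>0)&(np.linalg.norm(Q[...,:2]-[561,-290],axis=-1)<130)&(abs(Q[...,2]-12)<4); 
    print(cv2.minAreaRect(Q[m][:,:2].astype(np.float32)))
    m=(d>0)&(np.linalg.norm(Q[...,:2]-[561,-290],axis=-1)<120)&(Q[...,2]>116)&(Q[...,2]<150)&(p.max(-1)<220)
    v=Q[m]-[561,-290,0]; a=np.radians(15); u=np.c_[v[:,0]*np.cos(a)+v[:,1]*np.sin(a),-v[:,0]*np.sin(a)+v[:,1]*np.cos(a)]
    for sx in(-1,1):
        for sy in(-1,1):
            k=(u[:,0]*sx>0)&(u[:,1]*sy>0); print(n,sx,sy,k.sum(),u[k].min(0).round(),u[k].max(0).round())
E
```

```text
go [ 0.81 27.05  0.45] turn -9.5 n rows 7.0 clock 14.87
((561.9204711914062, -291.47027587890625), (202.6577606201172, 99.64764404296875), 14.775519371032715)
scene -1 -1 45 [-71. -33.] [-61.  -0.]
scene -1 1 48 [-74.   1.] [-60.  30.]
scene 1 -1 57 [ 60. -34.] [75. -6.]
scene 1 1 64 [62.  1.] [75. 30.]
((552.3176879882812, -291.57574462890625), (181.28009033203125, 104.46983337402344), 14.189600944519043)
side -1 -1 55 [-73. -34.] [-62. -13.]
side -1 1 29 [-73.  17.] [-62.  33.]Traceback (most recent call last):
  File "<stdin>", line 12, in <module>
    return umr_minimum(a, axis, None, out, keepdims, initial, where)
ValueError: zero-size array to reduction operation minimum which has no identity
```

Call:
arm_command(series=[0,0.1,1.5,0,-2,0,0.2,4.5,0,-4,0,0.3,8.5,0,-6,0,0.4,12.5,0,-8,0,0.5,16.5,0,-9.5])

```text
clock: 15.38
eef_pos: [549.5, -185.6, 274.8]
tool_rot: [-3.14, 0.001, 0.265]
force: [1.5, -0.1, -3.4]
width: 23.0
gripper_force: 60.4
```

```bash
python3 -c "
from h import *
go(563.5,-290.5,275,15)"
```

```text
go [-1.4  10.49 -0.03] turn 0.2 n rows 3.0 clock 15.38
```

Call:
arm_command(series=[0,-0.4,3.5,0,0,0,-0.8,6.5,0,0,0,-1.1,8.8,0,0,0,-1.3,10,0,0,0,-1.4,10.5,0,0])

```text
clock: 15.8
eef_pos: [562.4, -291.9, 274.8]
tool_rot: [-3.142, 0.002, 0.259]
force: [-0.1, -0.3, -3.1]
width: 23.0
gripper_force: 60.3
```

Call:
arm_command(series=[0,0,0,0,0,0,0,0,0,0,0,0,0,0,0,0,0,0,0,0,0,0,0,0,0])

```text
clock: 16.22
eef_pos: [563.6, -288.1, 276.3]
tool_rot: [-3.141, -0.0, 0.264]
force: [0.5, 0.1, -2.4]
width: 23.5
gripper_force: 60.3
```

```bash
python3 - <<'E'
from h import *
s=monitor.read_state(); print(s['eef_pos'],s['tool_rot'],s['force'])
for n in('scene','side'):
    grab(n); P,p,d=cloud(n); q=p.astype(int); r=np.linalg.norm(P[...,:2]-[566,-289],axis=-1)
    m=(r<115)&(P[...,2]>275)&(P[...,2]<315)&(q[...,0]-q[...,2]>40)
    print(n,m.sum(),cv2.minAreaRect(P[m][:,:2].astype(np.float32)),np.percentile(P[m][:,2],[50,90]))
go(563.5,-290.5,114,15)
E
```

```text
[ 563.62319261 -288.11498701  276.26716685] [-3.14082117e+00 -4.35973990e-04  2.64171944e-01] [ 0.51887167  0.10390203 -2.36840741]
scene 582 ((584.0685424804688, -282.517333984375), (136.4384307861328, 23.355369567871094), 15.091985702514648) [305.99507033 307.102355  ]
side 776 ((561.7474975585938, -286.644775390625), (177.84030151367188, 30.477384567260742), 14.67280101776123) [303.15742172 306.30647935]
go [-0.04  0.17 16.23] turn 0.1 n rows 4.0 clock 16.32
```

Call:
arm_command(series=[0,0,0.2,1.5,0,0,0,0.2,4,0,0,0,0.2,6.5,0,0,0,0.2,9,0,0,0,0.2,11,0])

```text
clock: 16.73
eef_pos: [563.4, -290.7, 164.5]
tool_rot: [-3.14, 0.001, 0.263]
force: [-0.4, -0.3, -2.8]
width: 23.2
gripper_force: 60.4
```

Call:
arm_command(series=[0,0,0,0.8,0,0,0,0,1.3,0,0,0,0,1.5,0,0,0,0,1.5,0,0,0,0,1.5,0])

```text
clock: 17.15
eef_pos: [564.4, -292.2, 152.5]
tool_rot: [3.14, -0.002, 0.262]
force: [-0.1, -1.1, -2.8]
width: 23.1
gripper_force: 60.2
```

```bash
python3 -c "
from h import *
go(563.5,-290.5,114,15)"
```

```text
go [-0.05 -0.2   3.85] turn 0.0 n rows 1.0 clock 17.15
```

Call:
arm_command(series=[0,0,-0.1,0.6,0,0,0,-0.1,1.2,0,0,0,-0.1,1.8,0,0,0,-0.1,2.4,0,0,0,-0.1,2.8,0])

```text
clock: 17.57
eef_pos: [563.1, -290.3, 122.1]
tool_rot: [-3.141, 0.001, 0.262]
force: [-0.5, 0.3, -2.9]
width: 22.9
gripper_force: 60.4
```

Call:
arm_command(series=[0,0,0,0.3,0,0,0,0,0.6,0,0,0,0,0.8,0,0,0,0,0.9,0,0,0,0,1,0])

```text
clock: 17.98
eef_pos: [563.5, -290.8, 113.2]
tool_rot: [3.141, -0.0, 0.262]
force: [-0.5, 0.2, -3.0]
width: 22.7
gripper_force: 60.4
```

Call:
arm_command(series=[0,0,0,0.1,0,0,0,0,0.2,0,0,0,0,0.2,0,0,0,0,0.2,0,0,0,0,0.2,0])

```text
clock: 18.4
eef_pos: [563.5, -290.8, 112.9]
tool_rot: [-3.142, -0.001, 0.262]
force: [-2.3, 2.3, 7.7]
width: 23.1
gripper_force: 61.9
```

Seated: the support force is up. I'll release part-way, then fully, and rise.

Call:
arm_command(series=[30,0,0,0,0,60,0,0,0,0,100,0,0,0,0,100,0,0,0,0,100,0,0,0,0])

```text
clock: 18.82
eef_pos: [563.5, -290.8, 111.1]
tool_rot: [3.141, 0.0, 0.262]
force: [-0.3, 0.8, -0.4]
width: 72.4
gripper_force: 0.0
```

Call:
arm_command(series=[100,0,0,0,0,100,0,0,0,0,100,0,0,-0.5,0,100,0,0,-2,0,100,0,0,-4,0])

```text
clock: 19.23
eef_pos: [562.5, -290.0, 150.4]
tool_rot: [-3.139, 0.002, 0.262]
force: [0.3, -0.5, -0.1]
width: 85.5
gripper_force: 0.0
```

Call:
arm_command(series=[100,0,0,-3,0,100,0,0,-7,0,100,0,0,-11,0,100,0,0,-13,0,100,0,0,-14,0])

```text
clock: 19.65
eef_pos: [564.5, -292.1, 295.5]
tool_rot: [3.137, -0.005, 0.262]
force: [-0.4, -0.5, -0.6]
width: 85.3
gripper_force: 0.0
```

```bash
python3 - <<'E'
from h import *
s=monitor.read_state(); print(s['eef_pos'],s['width'],s['force'],s['clock'])
for n in('wrist','scene','side'):
    grab(n); P,p,d=cloud(n); q=p.astype(int); r=np.linalg.norm(P[...,:2]-[562,-290],axis=-1)
    m=(r<115)&(P[...,2]>134)&(P[...,2]<155)&(q[...,0]-q[...,2]>40); Q=P[m]
    if m.sum()>10: print(n,m.sum(),cv2.minAreaRect(Q[:,:2].astype(np.float32)),np.median(Q[:,2]),np.polyfit(Q[:,0],Q[:,2],1))
    m=(d>0)&(np.linalg.norm(P[...,:2]-[603,-14],axis=-1)<110)&(abs(P[...,2]-44)<9)&(p.min(-1)>105); Q=P[m]
    if m.sum()>500: print(' lid',m.sum(),cv2.minEnclosingCircle(Q[:,:2].astype(np.float32)),np.linalg.lstsq(np.c_[Q[:,:2]-[603,-14],np.ones(len(Q))],Q[:,2],rcond=None)[0])
_,p,*_=load('side'),None; save(0,'s9',cv2.resize(load('side')[0],(800,600)))
E
```

```text
[ 564.50241193 -292.05705869  295.53356994] 85.33640220001807 [-0.35813657 -0.53597006 -0.58573152] 19.65
wrist 3660 ((561.19384765625, -289.38677978515625), (178.0324249267578, 23.412431716918945), 14.931853294372559) 144.52855811826623 [1.86321765e-03 1.43413566e+02]
 lid 14718 ((602.4044189453125, -13.016128540039062), 92.31524658203125) [1.14268974e-03 4.75065979e-03 4.63492802e+01]
scene 569 ((562.2557373046875, -291.34100341796875), (181.07546997070312, 23.23015022277832), 14.715556144714355) 142.72181386777504 [-5.90819844e-03  1.45971597e+02]
 lid 3121 ((603.3295288085938, -15.52250862121582), 92.8778076171875) [-9.60731092e-04  7.36062552e-04  4.34718755e+01]
side 535 ((561.7997436523438, -288.9427795410156), (177.27755737304688, 31.066757202148438), 15.304083824157715) 141.27839625883618 [1.82537667e-03 1.39784652e+02]
 lid 3248 ((604.2213134765625, -14.57475471496582), 94.08940124511719) [1.18902632e-03 1.65806748e-03 4.32476537e+01]
```

View pics/s9.png

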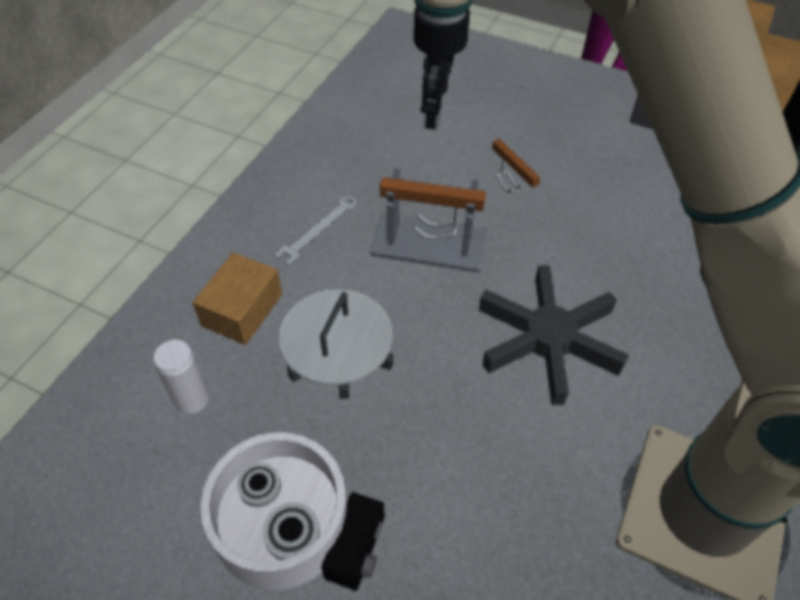

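The final picture shows the lid flat on the small star at (337,335) and the lifter hung level in the rack at (432,193). The bystanders are where they were, and the gripper is clear at (432,100). I'll hand in the job.

```bash
python3 -c "
from cell import workorder
print(workorder.finish_job())"
```

```text
the job is handed in; nothing more can be done
None
```

I handed in the job at about 20 s on the clock: the lid lies flat on the smaller star rest within about 3 mm of centre, the lifter hangs level in its rack within a few mm of its seat, and the can, spanner and carton were not moved; the hand-in call gave no verdict.

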